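Unstack the hub parts and load the bearing tester

ROBOT

A 6-joint arm with a two-finger parallel gripper is mounted at the origin on a cart in front of the work surface, level with it; the furniture and walls round the work are solid. World frame = base frame: x ahead of the robot, y to its left, z up, the work surface at z = 0. Lengths are in m, angles in rad, forces in N, time in s.
With the tool pointing down it reaches from about 0.35 to 0.975 m from the base axis. Payload 4.9 kg.
Tool frame: the origin (TCP) lies at the very end of the fingers, on their centre line; the grasp point (between the pads) lies 19 mm behind it; z points along the fingers, y is the line along which they close (so a half turn about z gives the same grasp; the last joint's range is limited). The gripper opens to 85 mm and grips with 20 to 120 N. Pads are 22 mm wide; open, the fingers measure 114 mm over their backs; the gripper's body (76 mm by 85 mm) begins 54 mm behind the grasp point. The pads swing forward as they close: fully open they stand 13 mm farther back than shut.
Start: joints at [0.99, 0.053, 1.613, -0, 1.476, -0.119], TCP at [0.278, 0.56, 0.231] pointing down, gripper open.
Joint ranges: [-3.01, 3.01], [-1.01, 2.22], [0.06, 2.58], [-1.02, 4.17], [0.09, 2.62], [-3.14, 3.14]. Speed limits (rad/s): [2.57, 2.57, 3.14, 3.14, 3.14, 3.14].

INTERFACE

Orientations are given as a rotation vector (axis times angle).
In Python, from station import ctrl, imaging gives the robot as it stands.
- The arm moves only by the tool play_rows, never from a script. Its argument "series" is a list of rows, each a list of 3 entries, a list of its own where there are three numbers: the opening, from 0 (shut) to 1 (fully open), then the shift along the tool's x, y, z each as a share of 0.05 m, from -1 to 1, then the turn, a rotation vector about the tool's x, y, z each as a share of 8 degrees, from -1 to 1. In form: [[grip, [dx, dy, dz], [ax, ay, az]], ...]. A call has 1 to 8 rows; each row shifts and turns the commanded pose from where the row before left it, along the tool's axes as they then stand; what a row does not reach is not made up. A row lasts 1/8 s, in which the tool goes at most 62.5 mm and 10.7 degrees, less where a joint would pass 70% of its speed; a pose out of reach is approached as far as the arm can. A call with a number of a shift or a turn outside -1 to 1 is refused whole. A call with a gripper value outside its range is refused whole. The fingers move at their own pace and stop on an object; "force" is the grip in N (left out, the last holds). Time passes only in rows, so rows that do not move let the fingers close. It gives the time, the measured TCP pose, the force, the opening and the grip force at its end, in the units of the state.
- ctrl.get_obs(): the state, without advancing time (a new reading comes with each control period).
- imaging.get_image(name): name is "scene" or "top" or "wrist"; returns a dict with "color" (384x512x3 uint8, blue, green, red), "fx", "fy", "cx", "cy" (pixels), "extrinsics" (4x4, takes a point from world to camera coordinates); the wrist camera has in their place "hand_eye" (4x4, takes a point from camera to tool coordinates, whose origin is the TCP and whose axes are the flange's). Camera axes: x right, y down, z forward; pixel columns grow to the right and rows downward; lengths in m; the calibration is good to about 2 mm. A picture is of the moment at which its call begins: read the wrist's pose just before it. There is no depth.
- ctrl.finish_job(): hands the job in; it is judged then, once.
The state is a dict: "t": time; "q": joint angles; "dq": joint speeds; "effort": joint torques, N m; "tool_pos": TCP position; "tool_rot": TCP orientation; "contact_force": force on the tool from outside, world axes, zero at the start; "wrist_torque": the same for the moment, N m; "opening": finger opening in m; "grip_force": force on a finger pad.
Only numpy, scipy, OpenCV 4.12 (cv2) and the standard library are available. Lean on these libraries where they do the work, as an engineer would, in place of code of your own. Each camera call takes 0.05 s, during which the arm holds its last target. There are 200 camera calls.

TASK

The parts of a stripped hub stand stacked on the bench: from the top down a hex nut, a small bearing, a large bearing and a dark steel spacer ring. Lay the nut, the small bearing and the spacer each flat in the recess of the round dish of its own size (smallest dish for the nut, middle for the small bearing, largest for the spacer). The large bearing goes into the tester: lift the clear guard well open, lay the bearing flat in the round seat, let go of it, and then lower the guard fully closed over it.

Things in the scene. Friction and masses are not known exactly. Their poses are not given: they have to be found in the camera images.
- nut: plain steel hex nut, 24 mm across flats, 27 mm across corners, 13 mm high, lying flat on top of the stack (hole vertical); 20 g; origin at the centre of its underside, z up along the hole, flats at its x = +12 and -12 mm
- small_bearing: steel ball bearing lying flat, second from the top of the stack; 40 mm outside diameter, 12 mm high, 120 g; origin at the centre of its underside, z up along its axis
- large_bearing: steel ball bearing lying flat, third from the top of the stack; 52 mm outside diameter, 16 mm high, 120 g; origin at the centre of its underside, z up along its axis
- spacer: dark steel spacer ring, the lowest of the stack, standing flat on the bench; 62 mm outside, 40 mm inside diameter, 20 mm high, 200 g, to be gripped round the outside (fingers do not enter its hole); origin at the centre of its underside, z up along its axis
- nut_dish: fixed round aluminium dish with a black rubber floor, 50 mm outside, with a flat round recess 40 mm across and 3 mm deep for the nut (recess floor 6 mm, rim 9 mm above the bench); origin on its axis at bench level, z up; the smallest of the three dishes
- small_dish: fixed round aluminium dish with a black rubber floor, 62 mm outside, with a flat round recess 52 mm across and 3 mm deep for the small bearing (recess floor 6 mm, rim 9 mm above the bench); origin on its axis at bench level, z up; the middle one of the three dishes
- spacer_dish: fixed round aluminium dish with a black rubber floor, 84 mm outside, with a flat round recess 74 mm across and 3 mm deep for the spacer (recess floor 6 mm, rim 9 mm above the bench); origin on its axis at bench level, z up; the largest of the three dishes
- tester: fixed grey bearing tester, 220 x 174 mm, with a round rubber-floored aluminium seat: recess 64 mm across, 3 mm deep, floor 16 mm, rim 19 mm above the bench. Origin on the seat's axis at bench level, x to the back, z up. Side cheeks 52 mm high at y = +-79 to 87 mm, front open; guard's hinge line along y at x = 95, z = 56 mm; dark housing behind it, x = 104 to 146 mm, 48 mm high
- guard (a joint): angle of the tester's hinged clear guard in a dark frame, rad: 0 closed (level, over the seat), grows as it lifts up and back; at 1.57 it stands upright, stop at 1.9. It starts between closed and 0.2. The hinge is stiff, so the guard stays where it is left (about 2 to 4 N at the handle move it)
- guard_handle (a point): middle of the guard's handle, a round steel bar 10 mm thick and 84 mm long, parallel to the hinge line (the tester's y) and 180 mm from it, 30 mm clear of the frame's front edge, so that a finger fits between. Guard closed: at the tester's x = -85 mm, z = 56 mm; upright: x = +95 mm, z = 236 mm
Mind the look-alikes: they are no part of the job. What is shaped like the large_bearing but green or yellow is not meant.

How it is judged:
By the outcome, as a careful person would: the job done as asked, in the order asked, and still so for the second after the job is handed in, with the robot touching nothing.
It also fails if it takes over 131 s, if anything falls off the work surface, if the arm or the gripper's body presses on something with over 40 N, if the wrist force passes 120 N, or if a joint passes its speed limit or range.

## Working session

There is one attempt and no reset: what is moved stays moved. The work goes in short steps, Python scripts to look and compute and a tool call to move; the robot and the scene stay as the last step left them, time stands still between calls to the robot, and variables do not carry over. Pictures are saved under pics/ and viewed, at most 14 in all, crops included, and the job is handed in when it is done.

Besides the shell and the picture viewer there is one more tool, called after "Call:" by a JSON object that holds its "name" and its "arguments". play_rows: Moves the arm, as the interface text tells. Shift numbers are shares of 0.05 m and turn numbers shares of 8 degrees, none past 1 either way. Its arguments: {"type":"object","properties":{"series":{"type":"array"},"force":{"type":"number"}},"required":["series"]}

```bash
ls; mkdir -p pics; cat > h.py <<'E'
import numpy as np, cv2
from station import ctrl, imaging
from scipy.spatial.transform import Rotation as R
def snap(name, f=None):
    o=ctrl.get_obs(); d=imaging.get_image(name)
    if f: cv2.imwrite('pics/'+f, d['color'])
    if name=='wrist':
        T=np.eye(4); T[:3,:3]=R.from_rotvec(o['tool_rot']).as_matrix(); T[:3,3]=o['tool_pos']
        d['c2w']=T@d['hand_eye']
    else: d['c2w']=np.linalg.inv(d['extrinsics'])
    return d
def ray(d,u,v,z):
    r=d['c2w'][:3,:3]@[(u-d['cx'])/d['fx'],(v-d['cy'])/d['fy'],1]; c=d['c2w'][:3,3]
    return c+r*(z-c[2])/r[2]
def proj(d,p):
    q=np.linalg.inv(d['c2w'])@[*p,1]; return q[0]/q[2]*d['fx']+d['cx'], q[1]/q[2]*d['fy']+d['cy']
E
python3 - <<'E'
from h import *
o=ctrl.get_obs(); print(o)
for n in('top','scene'):
    d=snap(n,n+'0.png'); print(n,d['c2w'].round(3).tolist(),d['fx'])
d=snap('wrist','w0.png'); print(d['hand_eye'].round(3).tolist(),d['fx'])
a=np.hstack([cv2.imread('pics/top0.png'),cv2.imread('pics/scene0.png')])
E
```

```text
pics
{'t': 0.0, 'q': array([ 9.89969424e-01,  5.33828471e-02,  1.61428842e+00,  7.93289142e-06,
        1.47602552e+00, -1.18999088e-01]), 'dq': array([ 0.00102441, -0.00071721, -0.00029658, -0.0004396 , -0.00078864,
        0.00095656]), 'effort': array([ 7.98690598e-04, -3.93691099e+01, -3.70173061e+01, -5.14209637e-05,
        6.86397718e-03,  2.39679474e-05]), 'tool_pos': array([0.278141  , 0.55899767, 0.23005026]), 'tool_rot': array([-0.71884176, -3.0574962 ,  0.0030999 ]), 'contact_force': array([ 0.42487544, -0.15763395,  0.12864832]), 'wrist_torque': array([0.01396591, 0.01548829, 0.02275265]), 'grip_force': 0.0, 'opening': 0.08552178534802622}
top [[0.004, -0.995, 0.095, 0.448], [-1.0, -0.006, -0.028, 0.008], [0.029, -0.095, -0.995, 0.898], [0.0, 0.0, 0.0, 1.0]] 364.78568981160066
scene [[0.677, -0.517, 0.524, 0.079], [-0.736, -0.475, 0.482, -0.415], [-0.0, -0.712, -0.702, 0.675], [0.0, 0.0, 0.0, 1.0]] 360.163834698906
[[0.0, -0.962, -0.271, 0.069], [1.0, 0.001, -0.001, 0.001], [0.001, -0.271, 0.962, -0.144], [0.0, 0.0, 0.0, 1.0]] 280.1563376435039
```

View pics/top0.png

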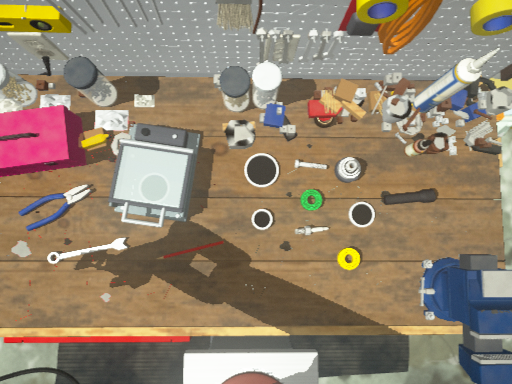

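View pics/scene0.png

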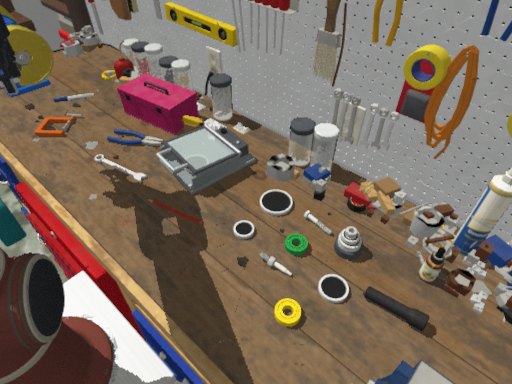

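The stack is at about top (348,168). The dishes are at (262,169) largest, (361,214) middle and (262,218) smallest. The tester is at (155,180), with its handle at (142,220). The green (312,200) and yellow (349,259) rings are decoys. The large bearing that fits the description is the steel one third down in the stack.

```bash
python3 - <<'E'
from h import *
d=snap('top'); im=d['color']; hsv=cv2.cvtColor(im,cv2.COLOR_BGR2HSV)
# dishes: dark floor discs
for n,(u,v),D in(('spacer_dish',(262,169),.074),('small_dish',(361,214),.052),('nut_dish',(262,218),.040)):
    m=(im.max(2)<60).astype(np.uint8)
    k,l,st,c=cv2.connectedComponentsWithStats(m); i=l[v,u]
    p=ray(d,*c[i],.006); w=st[i]
    a=ray(d,w[0]-.5,c[i][1],.006); b=ray(d,w[0]+w[2]-.5,c[i][1],.006)
    print(n,c[i].round(1),p.round(4),'width',np.linalg.norm(a-b).round(4),D)
s=snap('scene')
for n,(u,v) in(('sp',(276,203)),('sm',(333,289)),('nut',(243,230))):
    m=(s['color'].max(2)<60).astype(np.uint8)
    k,l,st,c=cv2.connectedComponentsWithStats(m); i=l[v,u]; print(n,c[i].round(1),st[i],ray(s,*c[i],.006).round(4))
print('stack nut top',ray(d,349,166,.061),ray(s,349,233,.061))
a=cv2.resize(im[115:235,100:220],(480,480),interpolation=cv2.INTER_CUBIC)
b=cv2.resize(im[140:200,315:385],(320,274),interpolation=cv2.INTER_CUBIC)
c=cv2.resize(s['color'][215:265,320:380],(320,267),interpolation=cv2.INTER_CUBIC)
o=np.zeros((560,800,3),np.uint8); o[:480,:480]=a; o[:274,480:]=b; o[280:547,480:]=c
cv2.imwrite('pics/crop1.png',o)
E
```

```text
spacer_dish [256.  191.4] [ 0.5332 -0.0096  0.006 ] width 1.2584 0.074
small_dish [256.  191.4] [ 0.5332 -0.0096  0.006 ] width 1.2584 0.052
nut_dish [256.  191.4] [ 0.5332 -0.0096  0.006 ] width 1.2584 0.04
sp [275.6 201. ] [262 192  28  19 402] [ 0.5857 -0.023   0.006 ]
sm [333.  287.1] [322 277  23  21 368] [ 0.4776 -0.2703  0.006 ]
nut [243.2 228.1] [236 223  15  11 130] [ 0.465  -0.0238  0.006 ]
stack nut top [ 0.58893743 -0.22556498  0.061     ] [ 0.57844103 -0.2340163   0.061     ]
```

View pics/crop1.png

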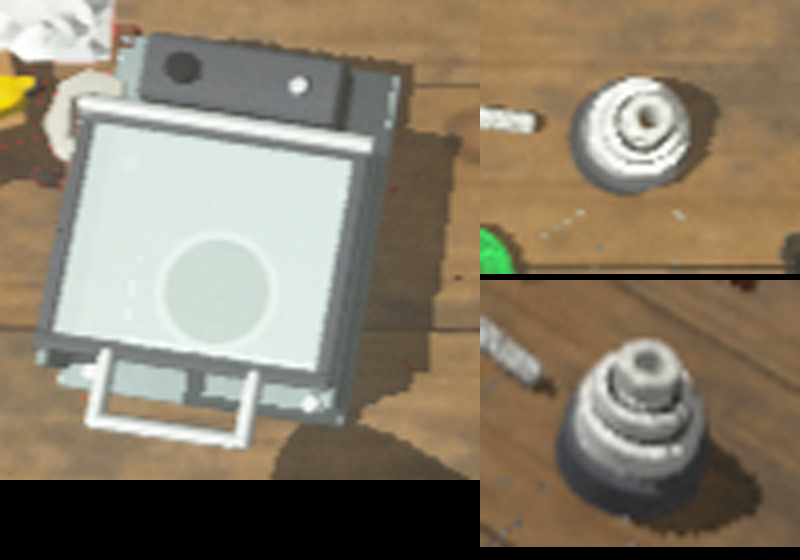

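Stack order is confirmed: nut, small bearing, large steel bearing, dark spacer. In the top view, the tester seat is at (154.2,187.8) and the handle runs from (124.2,220.5) to (161.2,225.2).

```bash
python3 - <<'E'
from h import *
s=cv2.imread('pics/scene0.png'); w=cv2.imread('pics/w0.png')
o=np.zeros((384,800,3),np.uint8)
o[:,:400]=cv2.resize(s[110:206,155:255],(400,384),interpolation=cv2.INTER_CUBIC); o[:300,400:]=cv2.resize(w,(400,300))
cv2.imwrite('pics/crop2.png',o)
d=snap('top'); im=d['color']
for n,(u,v),D in(('spacer_dish',(262,169),.084),('small_dish',(361,214),.062),('nut_dish',(262,218),.050)):
    m=((im.min(2)>110)).astype(np.uint8); sub=np.zeros_like(m); r=24; sub[v-r:v+r,u-r:u+r]=m[v-r:v+r,u-r:u+r]
    cs,_=cv2.findContours(sub,cv2.RETR_EXTERNAL,cv2.CHAIN_APPROX_NONE); c=max(cs,key=lambda c:cv2.boundingRect(c)[2])
    (x,y),(a,b),_=cv2.fitEllipse(c); p=ray(d,x,y,.009); print(n,x,y,p.round(4),'dia',(a+b+2)/2/d['fx']*.89,D)
n1=ray(d,351.1,165.8,.061); s_=snap('scene'); print(n1,ray(s_,351.5,230,.061))
print('seat',ray(d,154.2,187.8,.019))
E
```

```text
spacer_dish 261.0247802734375 169.78152465820312 [ 0.5865 -0.0216  0.009 ] dia 0.08618868309358695 0.084
small_dish 361.0933837890625 214.15753173828125 [ 0.4784 -0.2676  0.009 ] dia 0.0662510581663185 0.062
nut_dish 261.4705810546875 219.00596618652344 [ 0.4655 -0.023   0.009 ] dia 0.05375462400636303 0.05
[ 0.58945177 -0.23052232  0.061     ] [ 0.58930726 -0.23354686  0.061     ]
seat [0.53908975 0.23554254 0.019     ]
```

View pics/crop2.png

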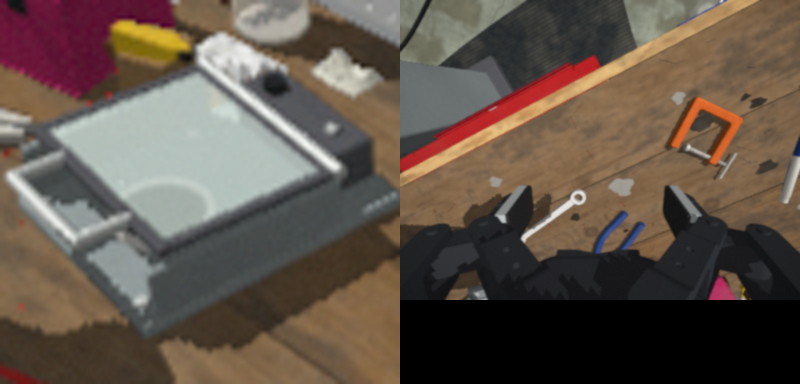

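```bash
python3 - <<'E'
from h import *
d=snap('top'); s=snap('scene')
def tri(a,b):
    A=[];B=[]
    for D,(u,v) in((d,a),(s,b)):
        c=D['c2w'][:3,3]; r=ray(D,u,v,0)-c; r/=np.linalg.norm(r); P=np.eye(3)-np.outer(r,r); A.append(P);B.append(P@c)
    p=np.linalg.lstsq(np.vstack(A),np.hstack(B),rcond=None)[0]; return p,[proj(D,p) for D in(d,s)]
for a,b in(((124.2,220.5),(158,154.5)),((161.2,225.2),(175,170))): print(tri(a,b))
seat,_=tri((154.2,187.8),(155+168/4,110+209/4)); print('seat',seat)
print('hinge', ray(d,120,141.2,.056),ray(d,192.5,151.2,.056))
o=ctrl.get_obs(); print(R.from_rotvec(o['tool_rot']).as_matrix().round(3))
E
```

```text
(array([0.46031114, 0.28880946, 0.06273452]), [(np.float64(124.39343511886082), np.float64(220.28000551013687)), (np.float64(157.755783693371), np.float64(154.49242645736427))])
(array([0.45058082, 0.2048504 , 0.06362734]), [(np.float64(161.59609234920038), np.float64(224.73932882625132)), (np.float64(174.46636525403994), np.float64(169.99981723098435))])
seat [0.54150321 0.23449441 0.01599846]
hinge [0.64360541 0.30817479 0.056     ] [0.62161448 0.14000876 0.056     ]
[[-0.895  0.446 -0.   ]
 [ 0.446  0.895 -0.   ]
 [ 0.    -0.    -1.   ]]
```

Call:
{"name": "play_rows", "arguments": {"series": [[0.3, [0, 0, 0], [0, 0, 0.98]], [0.3, [0, 0, 0], [0, 0, 0.98]], [0.3, [0, 0, 0], [0, 0, 0.98]], [0.3, [0, 0, 0], [0, 0, 0.98]], [0.3, [0, 0, 0], [0, 0, 0.98]], [0.3, [0, 0, 0], [0, 0, 0.98]], [0.3, [0, 0, 0], [0, 0, 0.98]], [0.3, [0, 0, 0], [0, 0, 0.98]]], "force": 30}}

```text
t: 1.45
tool_pos: [0.2785, 0.5595, 0.2313]
tool_rot: [2.211, 2.232, 0.0]
contact_force: [-0.5, 0.3, -0.3]
opening: 0.0254
grip_force: 0.0
```

Call:
{"name": "play_rows", "arguments": {"series": [[0.3, [0, 0, 0], [0, 0, 0.98]], [0.3, [-0.82, 0.61, 0.2], [0, 0, 0]], [0.3, [-0.82, 0.61, 0.2], [0, 0, 0]], [0.3, [-0.82, 0.61, 0.2], [0, 0, 0]], [0.3, [-0.82, 0.61, 0.2], [0, 0, 0]], [0.3, [-0.82, 0.61, 0.2], [0, 0, 0]], [0.3, [-0.82, 0.61, 0.2], [0, 0, 0]], [0.3, [-0.82, 0.61, 0.2], [0, 0, 0]]]}}

```text
t: 2.45
tool_pos: [0.456, 0.2471, 0.1613]
tool_rot: [2.353, 2.081, 0.001]
contact_force: [0.0, 0.6, -0.4]
opening: 0.0258
grip_force: 0.0
```

```bash
cat >> h.py <<'E'
def go(p,yaw=None):
    "residual to world point p in tool axes, units of 50 mm; yaw of tool x in deg -> turn in 8 deg"
    o=ctrl.get_obs(); M=R.from_rotvec(o['tool_rot']).as_matrix()
    y=np.degrees(np.arctan2(M[1,0],M[0,0])); print('t',round(o['t'],2),'tcp',o['tool_pos'].round(4),'yaw',y.round(2),'z',M[:,2].round(3),'open',round(o['opening'],4),'gf',round(o['grip_force'],1),'F',o['contact_force'].round(1))
    if p is None: return
    if yaw is None: yaw=y
    t=-(yaw-y+180)%360-180 if 0 else -((yaw-y+180)%360-180)
    a=np.radians(yaw); X=np.array([np.cos(a),np.sin(a),0]); Y=np.array([np.sin(a),-np.cos(a),0]); d=np.array(p)-o['tool_pos']
    print('turn first',round(t/8,2),' then shift',(np.array([X@d,Y@d,-d[2]])/.05).round(2))
E
python3 - <<'E'
from h import *
go((.456,.246,.16),82.9); d=snap('wrist','w1.png')
for p in((.4603,.2888,.063),(.4506,.2048,.063)): print(proj(d,p))
E
```

```text
t 2.45 tcp [0.456  0.2471 0.1613] yaw 82.99 z [ 0.001  0.    -1.   ] open 0.0258 gf 0.0 F [ 0.   0.6 -0.4]
turn first 0.01  then shift [-0.02  0.    0.03]
(np.float64(252.1261303911281), np.float64(146.67322051888468))
(np.float64(252.85106022662308), np.float64(237.21418748441988))
```

View pics/w1.png

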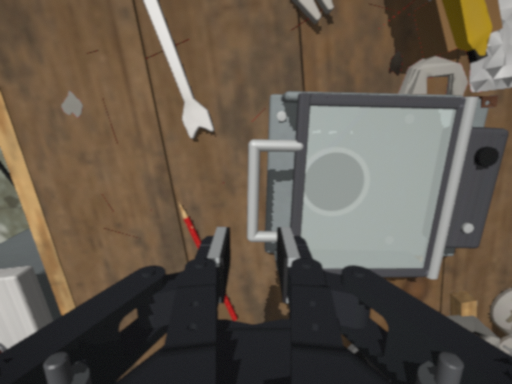

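The wrist view shows the handle bar at u≈254, v 143–240, central between the fingers (u≈256). The inner finger has room in the gap, so I'll descend and grip.

Call:
{"name": "play_rows", "arguments": {"series": [[0.29, [0, 0.01, 0.75], [0, 0, 0]], [0.29, [0, 0.01, 0.75], [0, 0, 0]], [0.29, [0, 0, 0.76], [0, 0, 0]], [0.29, [0, 0, 0], [0, 0, 0]], [0, [0, 0, 0], [0, 0, 0]], [0, [0, 0, 0], [0, 0, 0]], [0, [0, 0, 0], [0, 0, 0]], [0, [0, 0, 0], [0, 0, 0]]], "force": 25}}

```text
t: 3.5
tool_pos: [0.4562, 0.2489, 0.0494]
tool_rot: [-2.353, -2.081, -0.001]
contact_force: [-5.6, 0.4, 2.0]
opening: 0.0089
grip_force: 24.7
```

```bash
python3 - <<'E'
from h import *
go((.456,.246,.049),82.9)
H=np.array([.6345,.2235,.056]); 
th0=np.arcsin(.007/.18); prev=None
for i,th in enumerate(np.linspace(th0,1.62,16)):
    f=-.18*np.cos(th); z=.18*np.sin(th)
    if prev: print(round((f-prev[0])/.05,2), round(-(z-prev[1])/.05,2))
    prev=(f,z)
E
```

```text
t 3.5 tcp [0.4562 0.2489 0.0494] yaw 82.97 z [-0.     0.001 -1.   ] open 0.0089 gf 24.7 F [-5.6  0.4  2. ]
turn first 0.01  then shift [-0.06  0.    0.01]
0.03 -0.38
0.07 -0.37
0.11 -0.36
0.15 -0.35
0.19 -0.33
0.22 -0.31
0.25 -0.28
0.28 -0.26
0.31 -0.23
0.33 -0.19
0.35 -0.16
0.36 -0.12
0.37 -0.08
0.38 -0.04
0.38 -0.0
```

Call:
{"name": "play_rows", "arguments": {"series": [[0, [0, 0.03, -0.38], [0, 0, 0]], [0, [0, 0.07, -0.37], [0, 0, 0]], [0, [0, 0.11, -0.36], [0, 0, 0]], [0, [0, 0.15, -0.35], [0, 0, 0]], [0, [0, 0.19, -0.33], [0, 0, 0]], [0, [0, 0.22, -0.31], [0, 0, 0]], [0, [0, 0.25, -0.28], [0, 0, 0]]]}}

```text
t: 4.38
tool_pos: [0.5058, 0.2417, 0.169]
tool_rot: [-2.351, -2.08, 0.008]
contact_force: [-9.9, -2.2, 3.7]
opening: 0.009
grip_force: 24.5
```

```bash
python3 - <<'E'
from h import *
go(None); d=snap('scene','s2.png'); cv2.imwrite('pics/s2c.png',cv2.resize(d['color'][40:230,100:300],(500,475)))
E
```

```text
t 4.38 tcp [0.5058 0.2417 0.169 ] yaw 83.0 z [-0.005 -0.002 -1.   ] open 0.009 gf 24.5 F [-9.9 -2.2  3.7]
```

View pics/s2c.png

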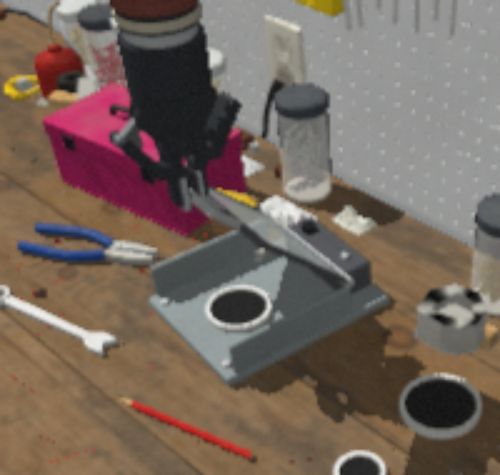

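The guard is lifting with the arm; forces are modest. Continue the arc.

Call:
{"name": "play_rows", "arguments": {"series": [[0, [0, 0.26, -0.26], [0, 0, 0]], [0, [0, 0.3, -0.23], [0, 0, 0]], [0, [0, 0.33, -0.19], [0, 0, 0]], [0, [0, 0.35, -0.16], [0, 0, 0]], [0, [0, 0.36, -0.12], [0, 0, 0]], [0, [0, 0.37, -0.08], [0, 0, 0]], [0, [0, 0.38, -0.04], [0, 0, 0]], [0, [0, 0.3, 0], [0, 0, 0]]]}}

```text
t: 5.42
tool_pos: [0.6406, 0.2235, 0.2246]
tool_rot: [2.351, 2.076, -0.001]
contact_force: [-2.9, -6.1, -0.2]
opening: 0.0087
grip_force: 24.5
```

Call:
{"name": "play_rows", "arguments": {"series": [[0, [0, 0, 0], [0, 0, 0]], [0.25, [0, 0, 0], [0, 0, 0]], [0.25, [0, 0, 0], [0, 0, 0]], [0.25, [0, 0, -0.6], [0, 0, 0]], [0.25, [0, 0, -0.6], [0, 0, 0]]]}}

```text
t: 6.05
tool_pos: [0.6381, 0.2263, 0.2816]
tool_rot: [-2.352, -2.082, 0.001]
contact_force: [1.3, 0.8, 0.1]
opening: 0.0215
grip_force: 0.0
```

```bash
python3 - <<'E'
from h import *
go((.5893,-.232,.16),90); d=snap('scene','s3.png'); cv2.imwrite('pics/s3c.png',cv2.resize(d['color'][40:230,100:300],(500,475)))
E
```

```text
t 6.05 tcp [0.6381 0.2263 0.2816] yaw 83.02 z [-0.001 -0.    -1.   ] open 0.0215 gf 0.0 F [1.3 0.8 0.1]
turn first -0.87  then shift [-9.17 -0.98  2.43]
```

View pics/s3c.png

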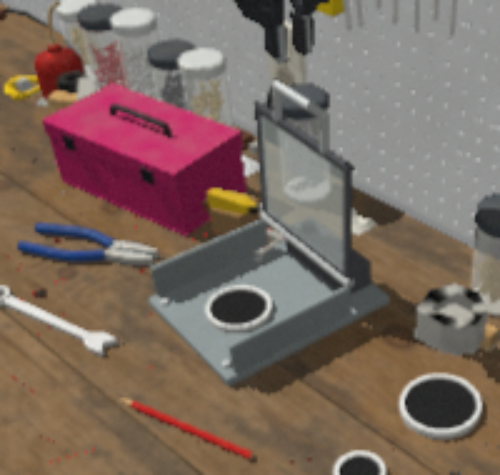

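The guard stands upright and the handle is free. Next, move over the stack.

Call:
{"name": "play_rows", "arguments": {"series": [[1, [0, 0, 0], [0, 0, -0.87]], [1, [-0.92, -0.1, 0], [0, 0, 0]], [1, [-0.92, -0.1, 0], [0, 0, 0]], [1, [-0.92, -0.1, 0], [0, 0, 0]], [1, [-0.92, -0.1, 0.23], [0, 0, 0]], [1, [-0.92, -0.1, 0.23], [0, 0, 0]], [1, [-0.92, -0.1, 0.23], [0, 0, 0]], [1, [-0.92, -0.1, 0.23], [0, 0, 0]]]}}

```text
t: 7.1
tool_pos: [0.6028, -0.0971, 0.2348]
tool_rot: [2.221, 2.221, 0.001]
contact_force: [0.8, 0.5, 0.1]
opening: 0.0853
grip_force: 0.0
```

Call:
{"name": "play_rows", "arguments": {"series": [[1, [-0.92, -0.1, 0.23], [0, 0, 0]], [1, [-0.92, -0.1, 0.23], [0, 0, 0]], [1, [-0.92, -0.1, 0.23], [0, 0, 0]], [1, [0, 0, 0], [0, 0, 0]]]}}

```text
t: 7.6
tool_pos: [0.5867, -0.2362, 0.1989]
tool_rot: [-2.225, -2.215, 0.002]
contact_force: [-0.2, 0.4, 0.5]
opening: 0.0854
grip_force: 0.0
```

```bash
python3 - <<'E'
from h import *
go((.5893,-.232,.2),90); d=snap('wrist','w2.png')
u,v=map(int,proj(d,(.5893,-.232,.061))); print(u,v)
a=d['color'][max(v-60,0):v+60,u-70:u+70]; print(max(v-60,0),u-70); cv2.imwrite('pics/w2c.png',cv2.resize(a,None,fx=5,fy=5,interpolation=cv2.INTER_CUBIC))
E
```

```text
t 7.6 tcp [ 0.5867 -0.2362  0.1989] yaw 89.73 z [-0.002  0.001 -1.   ] open 0.0854 gf 0.0 F [-0.2  0.4  0.5]
turn first -0.03  then shift [ 0.08  0.05 -0.02]
255 179
119 185
```

View pics/w2c.png

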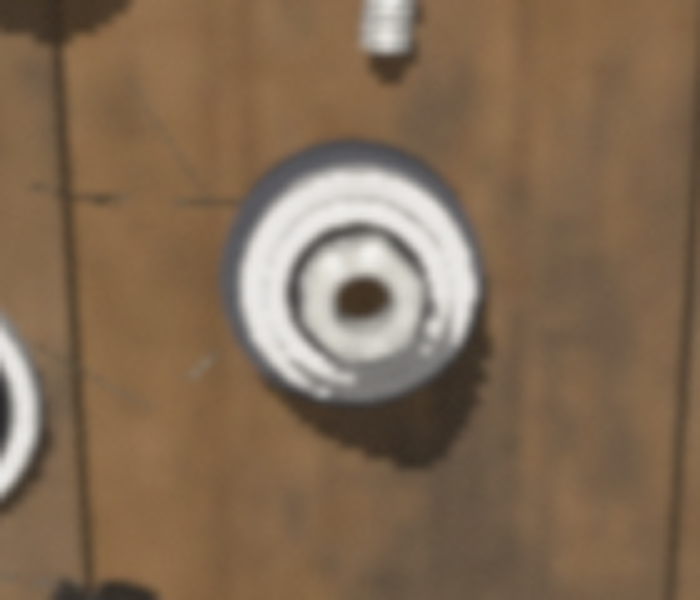

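The stack is centred at wrist px (257,178), with the spacer rim around (255.6,173). Going closer to read the nut's flats.

Call:
{"name": "play_rows", "arguments": {"series": [[1, [0.04, 0.03, 0.66], [0, 0, 0]], [1, [0.04, 0.02, 0.66], [0, 0, 0]], [1, [0, 0, 0.66], [0, 0, 0]], [1, [0, 0, 0], [0, 0, 0]]]}}

```text
t: 8.15
tool_pos: [0.5888, -0.2274, 0.0987]
tool_rot: [-2.216, -2.218, 0.002]
contact_force: [0.0, 0.1, 0.1]
opening: 0.0854
grip_force: 0.0
```

```bash
python3 - <<'E'
from h import *
go((.5893,-.232,.1),90); d=snap('wrist','w3.png')
u,v=map(int,proj(d,(.5893,-.232,.061))); print(u,v)
a=d['color'][v-40:v+40,u-50:u+50].astype(float); print(v-40,u-50)
a=np.clip((a/255)**2.2*255,0,255).astype(np.uint8)
cv2.imwrite('pics/w3c.png',cv2.resize(a,None,fx=7,fy=7,interpolation=cv2.INTER_CUBIC))
E
```

```text
t 8.15 tcp [ 0.5888 -0.2274  0.0987] yaw 90.05 z [-0.005  0.003 -1.   ] open 0.0854 gf 0.0 F [0.  0.1 0.1]
turn first 0.01  then shift [-0.09  0.01 -0.03]
254 224
184 204
```

View pics/w3c.png

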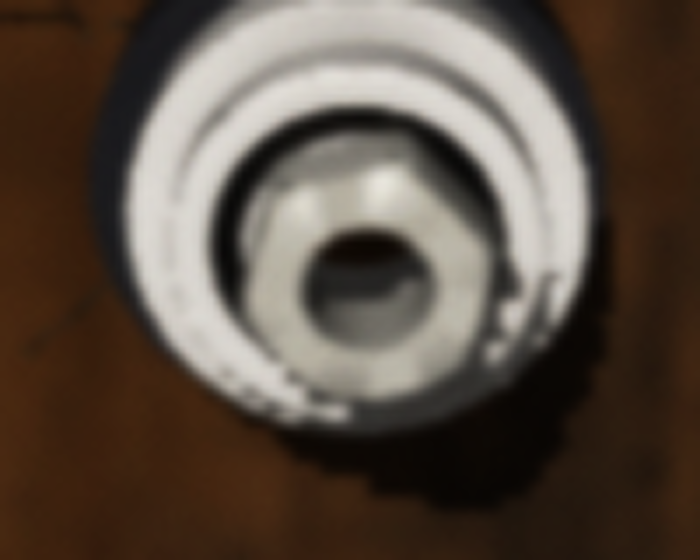

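```bash
python3 - <<'E'
from h import *
d=snap('wrist'); g=d['color'].astype(np.float32)
c=ray(d,204+368/7-.5+.07,184+290/7-.5,.061); print('centre',c.round(4),'spacer-top',ray(d,204+345/7,184+230/7,.041))
G=cv2.GaussianBlur(cv2.cvtColor(d['color'],cv2.COLOR_BGR2GRAY),(3,3),0.6)
rs=np.arange(8,16.1,.5)
print('r  ',rs)
for a in range(0,360,10):
    row=[]
    for r in rs:
        u,v=proj(d,c+np.array([np.cos(np.radians(a)),np.sin(np.radians(a)),0])*r/1000)
        row.append(int(cv2.getRectSubPix(G,(1,1),(u,v))[0,0]))
    print(a,row)
E
```

```text
centre [ 0.5923 -0.2347  0.061 ] spacer-top [ 0.59023923 -0.23620691  0.041     ]
r   [ 8.   8.5  9.   9.5 10.  10.5 11.  11.5 12.  12.5 13.  13.5 14.  14.5
 15.  15.5 16. ]
0 [219, 215, 206, 189, 168, 147, 144, 153, 171, 191, 204, 210, 208, 194, 179, 167, 171]
10 [218, 217, 210, 197, 180, 156, 138, 126, 124, 139, 161, 186, 207, 216, 218, 215, 215]
20 [216, 214, 211, 207, 197, 184, 166, 147, 135, 134, 154, 179, 206, 221, 229, 230, 228]
30 [216, 215, 214, 214, 212, 208, 199, 185, 170, 157, 154, 163, 184, 206, 221, 229, 233]
40 [217, 218, 219, 219, 218, 216, 209, 198, 180, 160, 142, 127, 127, 135, 159, 186, 211]
50 [213, 218, 218, 219, 219, 218, 212, 202, 186, 167, 149, 133, 118, 105, 97, 103, 123]
60 [200, 211, 214, 216, 216, 215, 214, 208, 199, 183, 165, 148, 135, 122, 106, 91, 80]
70 [179, 197, 208, 213, 215, 216, 218, 217, 214, 207, 195, 180, 164, 149, 137, 123, 108]
80 [155, 182, 202, 212, 218, 222, 224, 226, 227, 227, 225, 220, 211, 200, 188, 177, 166]
90 [130, 164, 194, 212, 222, 227, 231, 234, 237, 240, 241, 240, 236, 228, 217, 203, 192]
100 [111, 147, 184, 205, 219, 225, 227, 
[... 1547 characters left out ...]
62, 57, 56]
280 [213, 204, 187, 168, 148, 135, 125, 123, 119, 115, 105, 92, 77, 66, 58, 55, 54]
290 [209, 198, 182, 161, 143, 131, 125, 122, 120, 115, 105, 91, 76, 65, 57, 54, 53]
300 [200, 188, 174, 156, 140, 128, 123, 122, 120, 117, 108, 95, 80, 68, 60, 56, 55]
310 [194, 184, 171, 154, 138, 129, 122, 122, 123, 121, 118, 108, 96, 83, 70, 64, 60]
320 [198, 191, 179, 164, 147, 133, 124, 122, 122, 122, 122, 116, 106, 91, 76, 64, 57]
330 [203, 195, 183, 165, 149, 136, 135, 137, 142, 142, 140, 132, 124, 111, 97, 81, 68]
340 [211, 203, 191, 171, 154, 141, 144, 154, 168, 175, 172, 161, 146, 133, 122, 110, 97]
350 [217, 213, 198, 180, 158, 144, 144, 154, 176, 193, 202, 197, 178, 159, 141, 135, 129]
```

```bash
python3 - <<'E'
import numpy as np
from scipy.optimize import least_squares
E={0:10,10:10.25,20:10.9,30:12,40:12.2,50:12.4,60:12.9,70:13.8,160:14.2,170:13.8,180:13.8,190:13.2,200:12.2,210:11.7,220:11.3,230:11,240:10.5,250:10,260:9.7,270:9.65,280:9.4,290:9.3,300:9.1,310:9.0,320:9.3,330:9.3,340:9.5,350:9.75}
a=np.radians(list(E)); r=np.array(list(E.values())); P=np.c_[r*np.cos(a),r*np.sin(a)]
def f(p):
    q=P-p[:2]; n=np.radians(p[2]+60*np.arange(6)); return (q@np.array([np.cos(n),np.sin(n)])).max(1)-p[3]
for p0 in range(0,60,10):
    s=least_squares(f,[-1.5,2,p0,12],loss='soft_l1',x_scale=[1,1,10,1]); print(p0,s.x.round(2),s.cost.round(3))
c=least_squares(lambda p:np.hypot(*(P-p[:2]).T)-p[2],[0,0,12]); print('circle',c.x,c.cost)
print(f(least_squares(f,[-1.5,2,30,12]).x).round(2))
E
```

```text
0 [-1.72  2.55 -3.17 11.62] 2.796
10 [-1.73  2.47  6.49 11.57] 3.698
20 [-1.62  2.29 22.12 11.44] 3.802
30 [-1.58  2.38 36.34 11.51] 2.795
40 [-1.63  2.47 44.5  11.56] 2.218
50 [-1.7   2.59 48.23 11.62] 2.107
circle [-1.65798922  2.47601243 12.07463157] 0.4434743125876885
[ 0.07 -0.57 -1.09  0.37  0.6   0.46  0.21 -0.14  0.27 -0.51 -0.21  0.49
  0.35  0.25 -0.11 -0.71 -0.47  0.03  0.36  0.63  0.41  0.05 -0.66 -0.97
 -0.12  0.19  0.42  0.4 ]
```

Call:
{"name": "play_rows", "arguments": {"series": [[1, [-0.08, 0, 0.45], [0, 0, 0]], [1, [0, 0, 0.3], [0, 0, 0]], [1, [0, 0, 0], [0, 0, 0]]]}}

```text
t: 8.62
tool_pos: [0.5889, -0.2333, 0.0618]
tool_rot: [-2.22, -2.217, 0.002]
contact_force: [-0.3, 0.9, 0.4]
opening: 0.0856
grip_force: 0.0
```

```bash
python3 - <<'E'
from h import *
go((.5906,-.2322,.065),90); d=snap('wrist','w4.png')
u,v=map(int,proj(d,(.5906,-.2322,.058))); print(u,v)
a=d['color'][v-35:v+25,u-30:u+30].astype(float); print(v-35,u-30)
a=np.clip((a/255)**1.6*255,0,255).astype(np.uint8)
cv2.imwrite('pics/w4c.png',cv2.resize(a,None,fx=10,fy=10,interpolation=cv2.INTER_CUBIC))
E
```

```text
t 8.62 tcp [ 0.5889 -0.2333  0.0618] yaw 89.92 z [-0.004  0.002 -1.   ] open 0.0856 gf 0.0 F [-0.3  0.9  0.4]
turn first -0.01  then shift [ 0.02  0.03 -0.06]
255 237
202 225
```

View pics/w4c.png

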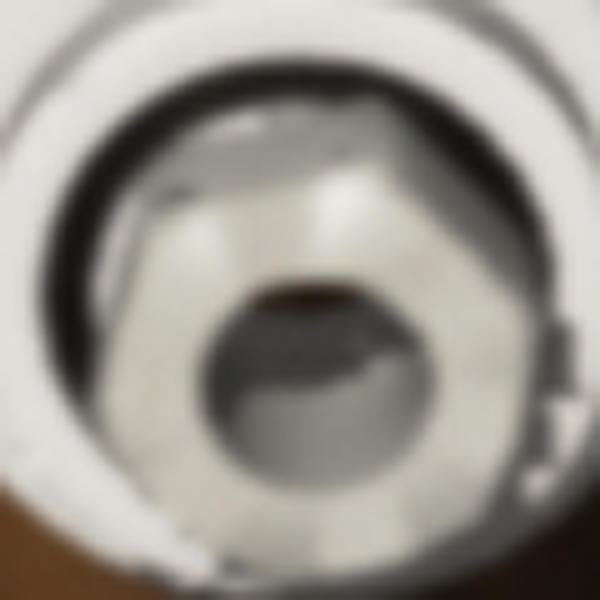

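Now the corners are clear: crop (150,205), (380,165), (528,310) and (100,390).

```bash
python3 - <<'E'
from h import *
d=snap('wrist'); P=[ray(d,225+x/10-.5,202+y/10-.5,.060)[:2] for x,y in((100,390),(150,205),(380,165),(528,310))]
for a,b in zip(P,P[1:]): e=b-a; print('len',np.linalg.norm(e).round(4),'normal deg mod60',(np.degrees(np.arctan2(e[1],e[0]))+90)%60)
print(np.array(P).round(4))
go((.5906,-.2322,.050),90)
E
```

```text
len 0.0117 normal deg mod60 45.07256637558777
len 0.0131 normal deg mod60 40.52257126667054
len 0.0122 normal deg mod60 43.99172587389585
[[ 0.5791 -0.2342]
 [ 0.5821 -0.2229]
 [ 0.595  -0.2205]
 [ 0.6035 -0.2293]]
t 8.72 tcp [ 0.5903 -0.2339  0.064 ] yaw 89.93 z [-0.  0. -1.] open 0.0856 gf 0.0 F [ 0.6 -0.1  0.6]
turn first -0.01  then shift [0.03 0.01 0.28]
```

Call:
{"name": "play_rows", "arguments": {"series": [[0.7, [0, 0, 0], [0, 0, 0.71]], [0.7, [0, 0, 0], [0, 0, 0.71]], [0.7, [0, 0, 0], [0, 0, 0.7]], [0.6, [0, 0, 0], [0, 0, 0]]]}}

```text
t: 9.22
tool_pos: [0.5909, -0.2342, 0.0651]
tool_rot: [2.524, 1.869, 0.001]
contact_force: [-0.4, -0.1, 0.2]
opening: 0.0516
grip_force: 0.0
```

```bash
python3 - <<'E'
from h import *
go((.5906,-.2320,.049),73)
E
```

```text
t 9.22 tcp [ 0.5909 -0.2342  0.0651] yaw 73.04 z [ 0.001 -0.001 -1.   ] open 0.0516 gf 0.0 F [-0.4 -0.1  0.2]
turn first 0.01  then shift [ 0.04 -0.02  0.32]
```

Call:
{"name": "play_rows", "arguments": {"series": [[0.5, [0.04, -0.02, 0.32], [0, 0, 0]], [0.5, [0, 0, 0], [0, 0, 0]], [0, [0, 0, 0], [0, 0, 0]], [0, [0, 0, 0], [0, 0, 0]], [0, [0, 0, 0], [0, 0, 0]], [0, [0, 0, 0], [0, 0, 0]]], "force": 30}}

```text
t: 9.98
tool_pos: [0.59, -0.2317, 0.0483]
tool_rot: [-2.526, -1.868, 0.0]
contact_force: [-0.4, -0.0, -0.3]
opening: 0.0228
grip_force: 30.4
```

```bash
python3 - <<'E'
from h import *
go((.4655,-.0233,.06),73)
E
```

```text
t 9.97 tcp [ 0.59   -0.2317  0.0483] yaw 72.98 z [-0.  0. -1.] open 0.0228 gf 30.4 F [-0.4 -0.  -0.3]
turn first -0.0  then shift [ 3.26 -3.6  -0.23]
```

The gripped opening, after offset, is 24 mm, so I'm on the flats. Lift and carry.

Call:
{"name": "play_rows", "arguments": {"series": [[0, [0, 0, -0.5], [0, 0, 0]], [0, [0, 0, -0.6], [0, 0, 0]], [0, [0.54, -0.6, 0], [0, 0, 0]], [0, [0.54, -0.6, 0], [0, 0, 0]], [0, [0.54, -0.6, 0], [0, 0, 0]], [0, [0.54, -0.6, 0], [0, 0, 0]], [0, [0.54, -0.6, 0], [0, 0, 0]], [0, [0.56, -0.6, 0], [0, 0, 0]]]}}

```text
t: 10.98
tool_pos: [0.4649, -0.0222, 0.1034]
tool_rot: [2.526, 1.868, 0.001]
contact_force: [0.9, 0.4, -1.0]
opening: 0.0226
grip_force: 30.4
```

Call:
{"name": "play_rows", "arguments": {"series": [[0, [0, 0, 0.5], [0, 0, 0]], [0, [0, 0, 0.5], [0, 0, 0]], [0, [0, 0, 0.5], [0, 0, 0]], [0, [0, 0, 0], [0, 0, 0]]]}}

```text
t: 11.48
tool_pos: [0.4636, -0.0227, 0.0264]
tool_rot: [-2.523, -1.866, 0.005]
contact_force: [0.3, -0.2, -0.4]
opening: 0.023
grip_force: 30.4
```

```bash
python3 - <<'E'
from h import *
go((.4655,-.0233,.0095),73)
E
```

```text
t 11.47 tcp [ 0.4636 -0.0227  0.0264] yaw 72.99 z [-0.005  0.001 -1.   ] open 0.023 gf 30.4 F [ 0.3 -0.2 -0.4]
turn first -0.0  then shift [-0.    0.04  0.34]
```

Call:
{"name": "play_rows", "arguments": {"series": [[0, [0, 0.03, 0.2], [0, 0, 0]], [0, [0, 0, 0.13], [0, 0, 0]], [0, [0, 0, 0], [0, 0, 0]], [0.45, [0, 0, 0], [0, 0, 0]], [0.45, [0, 0, 0], [0, 0, 0]], [0.5, [0, 0, -0.3], [0, 0, 0]], [0.5, [0, 0, -0.8], [0, 0, 0]], [0.5, [0, 0, -0.8], [0, 0, 0]]]}}

```text
t: 12.48
tool_pos: [0.4671, -0.0236, 0.1088]
tool_rot: [2.525, 1.868, 0.001]
contact_force: [0.7, 0.2, 0.2]
opening: 0.0426
grip_force: 0.0
```

```bash
python3 - <<'E'
from h import *
go((.5900,-.2330,.12),73); d=snap('wrist','w5.png')
c=[proj(d,(.4655,-.0233,z)) for z in(.009,.019)]; print(c)
u,v=map(int,c[0]); 
cv2.imwrite('pics/w5c.png',cv2.resize(d['color'][v-50:v+50,u-50:u+50],(300,300),interpolation=cv2.INTER_CUBIC))
E
```

```text
t 12.47 tcp [ 0.4671 -0.0236  0.1088] yaw 72.98 z [ 0.001 -0.    -1.   ] open 0.0426 gf 0.0 F [0.7 0.2 0.2]
turn first -0.0  then shift [-3.29  3.58 -0.22]
[(np.float64(251.43151299357385), np.float64(193.2326875153098)), (np.float64(251.36645253511045), np.float64(196.39046804132806))]
```

View pics/w5c.png

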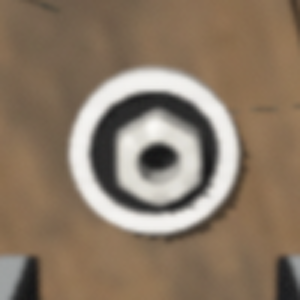

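The nut lies flat and centred in its dish (wrist px 251,196). Back to the stack.

Call:
{"name": "play_rows", "arguments": {"series": [[1, [-0.47, 0.51, -0.03], [0, 0, 0]], [1, [-0.47, 0.51, -0.03], [0, 0, 0]], [1, [-0.47, 0.51, -0.03], [0, 0, 0]], [1, [-0.47, 0.51, -0.03], [0, 0, 0]], [1, [-0.47, 0.51, -0.03], [0, 0, 0]], [1, [-0.47, 0.51, -0.03], [0, 0, 0]], [1, [-0.47, 0.52, -0.03], [0, 0, 0]], [1, [0, 0, 0], [0, 0, 0]]]}}

```text
t: 13.52
tool_pos: [0.5913, -0.2353, 0.1188]
tool_rot: [2.526, 1.864, 0.001]
contact_force: [0.1, 0.4, -0.8]
opening: 0.0857
grip_force: 0.0
```

```bash
cat >> h.py <<'E'
def circ(d,c0,z,rmin,rmax,sign=0,n=72,sat=None,pr=1):
    "strongest radial edge of the gray image round c0 at height z, then a robust circle fit (world, mm)"
    from scipy.optimize import least_squares
    G=cv2.GaussianBlur(cv2.cvtColor(d['color'],cv2.COLOR_BGR2GRAY),(3,3),.7).astype(np.float32)
    rs=np.arange(rmin,rmax,.25); P=[]
    for a in np.linspace(0,2*np.pi,n,endpoint=False):
        q=[]
        for r in rs:
            u,v=proj(d,(c0[0]+np.cos(a)*r/1e3,c0[1]+np.sin(a)*r/1e3,z)); q.append(cv2.getRectSubPix(G,(1,1),(u,v))[0,0])
        g=np.gradient(np.convolve(np.pad(q,2,'edge'),np.ones(5)/5,'valid')); g=np.abs(g) if sign==0 else sign*g
        i=int(g.argmax()); 
        if g[i]>2: P.append((rs[i]*np.cos(a),rs[i]*np.sin(a)))
    P=np.array(P); s=least_squares(lambda p:np.hypot(*(P-p[:2]).T)-p[2],[0,0,(rmin+rmax)/2],loss='soft_l1',f_scale=.3)
    res=np.abs(s.fun); print('circle',np.r_[c0[0]+s.x[0]/1e3,c0[1]+s.x[1]/1e3].round(4),'dia',(2*s.x[2]).round(1),'n',len(P),'medres',np.median(res).round(2))
    return c0[0]+s.x[0]/1e3,c0[1]+s.x[1]/1e3
E
python3 - <<'E'
from h import *
go((.59,-.233,.12),73); d=snap('wrist','w6.png')
# large bearing outline vs dark spacer, small bearing outline at its top, spacer outside
circ(d,(.59,-.233),.036,22,29,-1); circ(d,(.59,-.233),.048,16,23,-1); circ(d,(.59,-.233),.048,5,15,0); circ(d,(.59,-.233),.02,28,34,0)
G=cv2.cvtColor(d['color'],cv2.COLOR_BGR2GRAY); u,v=proj(d,(.59,-.233,.048)); print(u,v)
cv2.imwrite('pics/w6c.png',cv2.resize(d['color'][int(v)-50:int(v)+50,int(u)-50:int(u)+50],(500,500),interpolation=cv2.INTER_CUBIC))
E
```

```text
t 13.53 tcp [ 0.5913 -0.2353  0.1188] yaw 72.87 z [ 0.002 -0.001 -1.   ] open 0.0857 gf 0.0 F [ 0.1  0.4 -0.8]
turn first -0.02  then shift [ 0.04 -0.04 -0.02]
circle [ 0.5895 -0.2338] dia 52.1 n 72 medres 0.48
circle [ 0.5883 -0.2334] dia 41.0 n 62 medres 0.19
circle [ 0.5881 -0.2352] dia 21.2 n 72 medres 0.63
circle [ 0.5893 -0.2333] dia 61.3 n 64 medres 0.42
250.68146602296352 200.67883336111203
```

Fits agree with the given sizes (52.1, 41 and 61.3 mm). The small bearing is at about (0.5885,-0.2335). Grip it just above the large bearing.

Call:
{"name": "play_rows", "arguments": {"series": [[0.8, [0.02, -0.06, 0.8], [0, 0, 0]], [0.8, [0, 0, 0.6], [0, 0, 0]], [0.8, [0, 0, 0], [0, 0, 0]], [0.8, [0, 0, 0], [0, 0, 0]]]}}

```text
t: 14.08
tool_pos: [0.5881, -0.2312, 0.0489]
tool_rot: [2.524, 1.868, 0.001]
contact_force: [-0.6, 0.4, -0.0]
opening: 0.0681
grip_force: 0.0
```

```bash
python3 - <<'E'
from h import *
go((.5885,-.2335,.0375),73)
E
```

```text
t 14.07 tcp [ 0.5881 -0.2312  0.0489] yaw 73.02 z [ 0.002 -0.001 -1.   ] open 0.0681 gf 0.0 F [-0.6  0.4 -0. ]
turn first 0.0  then shift [-0.04  0.02  0.23]
```

Call:
{"name": "play_rows", "arguments": {"series": [[0.7, [-0.04, 0.02, 0.23], [0, 0, 0]], [0.6, [0, 0, 0], [0, 0, 0]], [0, [0, 0, 0], [0, 0, 0]], [0, [0, 0, 0], [0, 0, 0]], [0, [0, 0, 0], [0, 0, 0]], [0, [0, 0, 0], [0, 0, 0]]], "force": 40}}

```text
t: 14.82
tool_pos: [0.5883, -0.2339, 0.0364]
tool_rot: [2.525, 1.868, 0.001]
contact_force: [-0.4, 0.6, 2.2]
opening: 0.0383
grip_force: 40.5
```

```bash
python3 - <<'E'
from h import *
go((.4784,-.2685,.08),73)
E
```

```text
t 14.82 tcp [ 0.5883 -0.2339  0.0364] yaw 72.98 z [ 0.001 -0.001 -1.   ] open 0.0383 gf 40.5 F [-0.4  0.6  2.2]
turn first -0.0  then shift [-1.3  -1.9  -0.87]
```

Call:
{"name": "play_rows", "arguments": {"series": [[0, [0, 0, -0.3], [0, 0, 0]], [0, [0, 0, -0.57], [0, 0, 0]], [0, [-0.26, -0.38, 0], [0, 0, 0]], [0, [-0.26, -0.38, 0], [0, 0, 0]], [0, [-0.26, -0.38, 0], [0, 0, 0]], [0, [-0.26, -0.38, 0], [0, 0, 0]], [0, [-0.26, -0.38, 0.4], [0, 0, 0]], [0, [0, 0, 0.5], [0, 0, 0]]]}}

```text
t: 15.82
tool_pos: [0.4773, -0.2687, 0.0349]
tool_rot: [2.526, 1.866, 0.0]
contact_force: [0.6, 0.0, -0.9]
opening: 0.0382
grip_force: 40.3
```

Call:
{"name": "play_rows", "arguments": {"series": [[0, [0, 0, 0.1], [0, 0, 0]], [0, [0, 0, 0], [0, 0, 0]]]}}

```text
t: 16.08
tool_pos: [0.4782, -0.268, 0.0297]
tool_rot: [-2.525, -1.869, -0.0]
contact_force: [-0.5, -0.3, -0.6]
opening: 0.0382
grip_force: 40.4
```

```bash
python3 - <<'E'
from h import *
go((.4784,-.2685,.0095),73)
E
```

```text
t 16.07 tcp [ 0.4782 -0.268   0.0297] yaw 73.0 z [-0.  0. -1.] open 0.0382 gf 40.4 F [-0.5 -0.3 -0.6]
turn first -0.0  then shift [-0.01  0.01  0.4 ]
```

Call:
{"name": "play_rows", "arguments": {"series": [[0, [-0.01, 0.01, 0.25], [0, 0, 0]], [0, [0, 0, 0.16], [0, 0, 0]], [0, [0, 0, 0], [0, 0, 0]], [0.65, [0, 0, 0], [0, 0, 0]], [0.65, [0, 0, 0], [0, 0, 0]], [0.7, [0, 0, -0.3], [0, 0, 0]], [1, [0, 0, -0.8], [0, 0, 0]], [1, [0, 0, -0.8], [0, 0, 0]]]}}

```text
t: 17.08
tool_pos: [0.4784, -0.2686, 0.1058]
tool_rot: [2.525, 1.868, 0.0]
contact_force: [0.2, -0.2, 0.1]
opening: 0.0858
grip_force: 0.0
```

```bash
python3 - <<'E'
from h import *
go((.5895,-.2338,.12),73); d=snap('wrist','w7.png')
c0=(.4784,-.2685); circ(d,c0,.009,28,36); circ(d,c0,.009,23,28,1); circ(d,c0,.018,15,23,-1)
u,v=map(int,proj(d,(*c0,.012))); A=d['color'][v-50:v+50,u-50:u+50]; B=cv2.imread('pics/w6c.png')
cv2.imwrite('pics/c7.png',np.hstack([cv2.resize(A,(400,400),interpolation=cv2.INTER_CUBIC),cv2.resize(B,(400,400))]))
E
```

```text
t 17.07 tcp [ 0.4784 -0.2686  0.1058] yaw 72.98 z [ 0. -0. -1.] open 0.0858 gf 0.0 F [ 0.2 -0.2  0.1]
turn first -0.0  then shift [ 1.32  1.92 -0.28]
circle [ 0.4785 -0.2697] dia 63.0 n 72 medres 0.15
circle [ 0.4784 -0.2695] dia 50.7 n 72 medres 0.11
circle [ 0.4785 -0.2671] dia 40.9 n 72 medres 0.15
```

The small bearing fit (40.9 mm at z=0.018) lies within 2.6 mm of the dish centre, with ±6 mm available, so it is seated. Now the large bearing.

Call:
{"name": "play_rows", "arguments": {"series": [[1, [0.26, 0.38, -0.05], [0, 0, 0]], [1, [0.26, 0.38, -0.05], [0, 0, 0]], [1, [0.26, 0.38, -0.06], [0, 0, 0]], [1, [0.26, 0.38, -0.06], [0, 0, 0]], [1, [0.27, 0.39, -0.06], [0, 0, 0]], [1, [0, 0, 0], [0, 0, 0]]]}}

```text
t: 17.88
tool_pos: [0.5902, -0.2338, 0.1193]
tool_rot: [2.523, 1.869, 0.001]
contact_force: [-0.7, -0.2, 0.5]
opening: 0.0856
grip_force: 0.0
```

```bash
python3 - <<'E'
from h import *
go((.5895,-.2338,.034),73); d=snap('wrist','w8.png')
c=circ(d,(.5895,-.2338),.036,22,29,-1); circ(d,(.5895,-.2338),.02,28,34,0); go((*c,.024),73)
E
```

```text
t 17.88 tcp [ 0.5902 -0.2338  0.1193] yaw 73.07 z [ 0.002 -0.001 -1.   ] open 0.0856 gf 0.0 F [-0.7 -0.2  0.5]
turn first 0.01  then shift [-0.   -0.01  1.71]
circle [ 0.5897 -0.2344] dia 52.6 n 72 medres 0.2
circle [ 0.5892 -0.2344] dia 63.1 n 63 medres 0.76
t 17.93 tcp [ 0.5892 -0.234   0.1187] yaw 73.03 z [ 0.001 -0.001 -1.   ] open 0.0855 gf 0.0 F [0.4 0.1 0.1]
turn first 0.0  then shift [-0.    0.01  1.89]
```

Call:
{"name": "play_rows", "arguments": {"series": [[0.9, [0, 0, 0.9], [0, 0, 0]], [0.9, [0, 0, 0.75], [0, 0, 0]], [0.9, [0, 0, 0.28], [0, 0, 0]], [0.9, [0, 0, 0], [0, 0, 0]], [0, [0, 0, 0], [0, 0, 0]], [0, [0, 0, 0], [0, 0, 0]], [0, [0, 0, 0], [0, 0, 0]], [0, [0, 0, 0], [0, 0, 0]]], "force": 40}}

```text
t: 18.92
tool_pos: [0.5905, -0.2349, 0.0241]
tool_rot: [2.523, 1.866, 0.002]
contact_force: [-1.7, -0.5, 7.1]
opening: 0.0501
grip_force: 42.1
```

```bash
python3 - <<'E'
from h import *
go((.5405,.235,.15),82.9)
E
```

```text
t 18.93 tcp [ 0.5905 -0.2349  0.0241] yaw 72.99 z [ 0.003 -0.002 -1.   ] open 0.0501 gf 42.1 F [-1.7 -0.5  7.1]
turn first -1.24  then shift [ 9.2  -2.15 -2.52]
```

Call:
{"name": "play_rows", "arguments": {"series": [[0, [0, 0, -0.3], [0, 0, 0]], [0, [0, 0, -0.7], [0, 0, 0]], [0, [0, 0, -0.8], [0, 0, -0.62]], [0, [0, 0, -0.7], [0, 0, -0.62]], [0, [0.92, -0.5, 0], [0, 0, 0]], [0, [0.92, -0.5, 0], [0, 0, 0]], [0, [0.92, -0.5, 0], [0, 0, 0]], [0, [0.92, -0.5, 0], [0, 0, 0]]]}}

```text
t: 19.92
tool_pos: [0.5115, -0.0375, 0.1469]
tool_rot: [2.355, 2.079, 0.001]
contact_force: [-0.1, 1.1, -0.9]
opening: 0.05
grip_force: 42.0
```

Call:
{"name": "play_rows", "arguments": {"series": [[0, [0.92, -0.03, 0], [0, 0, 0]], [0, [0.92, -0.03, 0], [0, 0, 0]], [0, [0.92, -0.03, 0], [0, 0, 0]], [0, [0.92, -0.03, 0], [0, 0, 0]], [0, [0.92, -0.03, 0], [0, 0, 0]], [0, [0.92, 0, 0], [0, 0, 0]], [0, [0, 0, 0], [0, 0, 0]]]}}

```text
t: 20.8
tool_pos: [0.5388, 0.2384, 0.1469]
tool_rot: [-2.35, -2.084, -0.001]
contact_force: [-0.4, -0.0, -1.0]
opening: 0.0503
grip_force: 42.0
```

```bash
python3 - <<'E'
from h import *
go((.5405,.235,.05),82.9); d=snap('wrist','w9.png')
circ(d,(.5405,.235),.019,28,34,1); circ(d,(.5405,.235),.019,34,42,-1)
E
```

```text
t 20.8 tcp [0.5388 0.2384 0.1469] yaw 83.13 z [ 0.     0.001 -1.   ] open 0.0503 gf 42.0 F [-0.4 -0.  -1. ]
turn first 0.03  then shift [-0.06  0.04  1.94]
circle [0.54   0.2366] dia 62.8 n 50 medres 0.08
circle [0.5399 0.2365] dia 74.4 n 55 medres 0.14
```

The seat fit is (0.540,0.2365), 62.8/74.4 mm across, which matches. Descend.

Call:
{"name": "play_rows", "arguments": {"series": [[0, [-0.04, 0.03, 0.8], [0, 0, 0]], [0, [0, 0, 0.8], [0, 0, 0]], [0, [0, 0, 0.35], [0, 0, 0]], [0, [0, 0, 0], [0, 0, 0]], [0, [0, 0, 0], [0, 0, 0]]]}}

```text
t: 21.48
tool_pos: [0.5417, 0.2337, 0.0509]
tool_rot: [2.354, 2.078, 0.004]
contact_force: [0.5, 1.0, -1.3]
opening: 0.0497
grip_force: 42.0
```

```bash
python3 - <<'E'
from h import *
go((.540,.236,.021),82.9)
E
```

```text
t 21.48 tcp [0.5417 0.2337 0.0509] yaw 82.88 z [ 0.003  0.001 -1.   ] open 0.0497 gf 42.0 F [ 0.5  1.  -1.3]
turn first -0.0  then shift [ 0.04 -0.04  0.6 ]
```

Call:
{"name": "play_rows", "arguments": {"series": [[0, [0.03, -0.03, 0.3], [0, 0, 0]], [0, [0, 0, 0.2], [0, 0, 0]], [0, [0, 0, 0.09], [0, 0, 0]], [0, [0, 0, 0], [0, 0, 0]]]}}

```text
t: 21.98
tool_pos: [0.5385, 0.2354, 0.0201]
tool_rot: [-2.354, -2.079, 0.003]
contact_force: [-6.2, -1.6, 7.0]
opening: 0.05
grip_force: 42.7
```

```bash
python3 - <<'E'
from h import *
go((.540,.236,.021),82.9)
E
```

```text
t 21.98 tcp [0.5385 0.2354 0.0201] yaw 82.92 z [-0.002 -0.001 -1.   ] open 0.05 gf 42.7 F [-6.2 -1.6  7. ]
turn first 0.0  then shift [ 0.02  0.03 -0.02]
```

Call:
{"name": "play_rows", "arguments": {"series": [[0.8, [0, 0, 0], [0, 0, 0]], [0.8, [0, 0, 0], [0, 0, 0]], [0.85, [0, 0, -0.3], [0, 0, 0]], [0.85, [0, 0, -0.8], [0, 0, 0]], [0.85, [0, 0, -0.8], [0, 0, 0]], [0.85, [0, 0, -0.3], [0, 0, 0]], [0.85, [0, 0, 0], [0, 0, 0]]]}}

```text
t: 22.85
tool_pos: [0.5398, 0.2355, 0.1307]
tool_rot: [2.354, 2.079, 0.004]
contact_force: [0.5, 0.5, -1.1]
opening: 0.0721
grip_force: 0.0
```

```bash
python3 - <<'E'
from h import *
go((.636,.226,.28),82.9); d=snap('wrist','w10.png')
c0=(.540,.236); circ(d,c0,.019,29,34,1); circ(d,c0,.019,34,42,-1); circ(d,c0,.032,22,28,-1)
u,v=map(int,proj(d,(*c0,.03))); A=d['color'][v-60:v+60,u-60:u+60]
cv2.imwrite('pics/c10.png',np.hstack([cv2.resize(A,(400,400),interpolation=cv2.INTER_CUBIC),cv2.imread('pics/c7.png')[:,:400]]))
E
```

```text
t 22.85 tcp [0.5398 0.2355 0.1307] yaw 82.9 z [ 0.003  0.001 -1.   ] open 0.0721 gf 0.0 F [ 0.5  0.5 -1.1]
turn first -0.0  then shift [ 0.05  1.93 -2.99]
circle [0.5397 0.2357] dia 64.1 n 61 medres 0.32
circle [0.5399 0.2363] dia 74.5 n 70 medres 0.15
circle [0.5391 0.2363] dia 52.4 n 72 medres 0.29
```

View pics/c10.png

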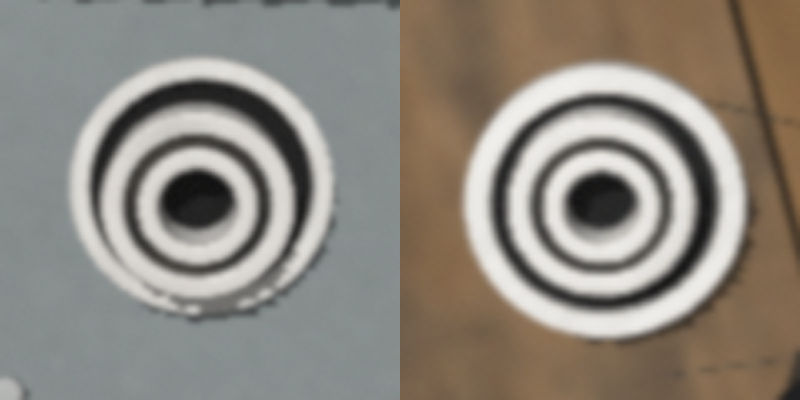

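Left: the large bearing lies flat in the seat. Right: the small bearing is seated in its dish. Now rise, regrip the handle and close the guard.

Call:
{"name": "play_rows", "arguments": {"series": [[0.3, [0, 0, -0.8], [0, 0, 0]], [0.3, [0, 0, -0.8], [0, 0, 0]], [0.3, [0, 0, -0.8], [0, 0, 0]], [0.3, [0, 0, -0.7], [0, 0, 0]], [0.3, [0.03, 0.65, 0], [0, 0, 0]], [0.3, [0.03, 0.65, 0], [0, 0, 0]], [0.3, [0, 0.68, 0], [0, 0, 0]], [0.3, [0, 0, 0], [0, 0, 0]]]}}

```text
t: 23.9
tool_pos: [0.6381, 0.2252, 0.2802]
tool_rot: [-2.354, -2.076, 0.008]
contact_force: [-0.0, -0.4, -0.1]
opening: 0.0257
grip_force: 0.0
```

```bash
python3 - <<'E'
from h import *
go((.6385,.2255,.2246),82.9); d=snap('wrist','w11.png')
print(proj(d,(.6365,.2255,.236)))
A=d['color'][100:384,130:382]; cv2.imwrite('pics/c11.png',cv2.resize(A,(504,568)))
E
```

```text
t 23.9 tcp [0.6381 0.2252 0.2802] yaw 82.82 z [-0.006 -0.001 -1.   ] open 0.0257 gf 0.0 F [-0.  -0.4 -0.1]
turn first -0.01  then shift [0.01 0.01 1.11]
(np.float64(251.25005041555428), np.float64(214.1823934949956))
```

View pics/c11.png

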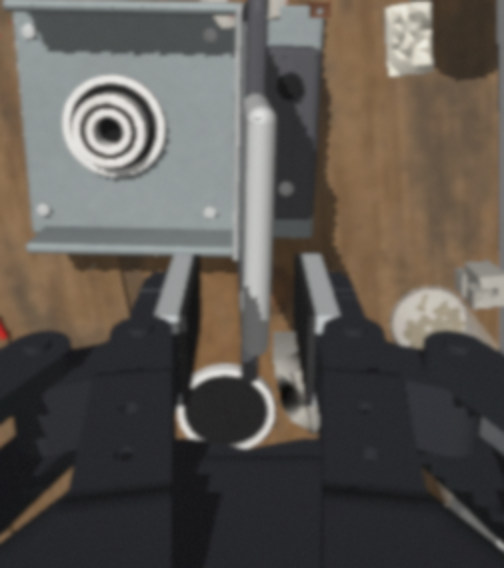

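The bar is between the fingers at u≈259, with clearance on both sides. Grip it, then take the arc back down.

Call:
{"name": "play_rows", "arguments": {"series": [[0.3, [0, 0.02, 0.6], [0, 0, 0]], [0.3, [0, 0, 0.5], [0, 0, 0]], [0.3, [0, 0, 0], [0, 0, 0]], [0, [0, 0, 0], [0, 0, 0]], [0, [0, 0, 0], [0, 0, 0]], [0, [0, 0, 0], [0, 0, 0]]], "force": 25}}

```text
t: 24.7
tool_pos: [0.6385, 0.2261, 0.2298]
tool_rot: [-2.355, -2.079, -0.0]
contact_force: [-0.9, 0.6, -2.6]
opening: 0.0086
grip_force: 25.6
```

```bash
python3 - <<'E'
from h import *
go(None)
t=np.linspace(1.60,0,17); f=-.18*np.cos(t); z=.18*np.sin(t)
print([[round(a,2),round(b,2)] for a,b in zip(np.diff(f)/.05,-np.diff(z)/.05)])
E
```

```text
t 24.7 tcp [0.6385 0.2261 0.2298] yaw 82.9 z [ 0.  0. -1.] open 0.0086 gf 25.6 F [-0.9  0.6 -2.6]
[[np.float64(-0.36), np.float64(0.01)], [np.float64(-0.36), np.float64(0.04)], [np.float64(-0.35), np.float64(0.08)], [np.float64(-0.34), np.float64(0.11)], [np.float64(-0.33), np.float64(0.15)], [np.float64(-0.31), np.float64(0.18)], [np.float64(-0.29), np.float64(0.21)], [np.float64(-0.27), np.float64(0.24)], [np.float64(-0.25), np.float64(0.26)], [np.float64(-0.22), np.float64(0.29)], [np.float64(-0.19), np.float64(0.31)], [np.float64(-0.16), np.float64(0.32)], [np.float64(-0.12), np.float64(0.34)], [np.float64(-0.09), np.float64(0.35)], [np.float64(-0.05), np.float64(0.36)], [np.float64(-0.02), np.float64(0.36)]]
```

Call:
{"name": "play_rows", "arguments": {"series": [[0, [0, -0.36, 0.01], [0, 0, 0]], [0, [0, -0.36, 0.04], [0, 0, 0]], [0, [0, -0.35, 0.08], [0, 0, 0]], [0, [0, -0.34, 0.11], [0, 0, 0]], [0, [0, -0.33, 0.15], [0, 0, 0]], [0, [0, -0.31, 0.18], [0, 0, 0]], [0, [0, -0.29, 0.21], [0, 0, 0]], [0, [0, -0.27, 0.24], [0, 0, 0]]]}}

```text
t: 25.7
tool_pos: [0.5109, 0.2441, 0.1816]
tool_rot: [2.354, 2.079, 0.014]
contact_force: [2.5, 4.7, 1.5]
opening: 0.0087
grip_force: 24.7
```

```bash
python3 - <<'E'
from h import *
go(None)
E
```

```text
t 25.7 tcp [0.5109 0.2441 0.1816] yaw 82.91 z [ 0.008  0.005 -1.   ] open 0.0087 gf 24.7 F [2.5 4.7 1.5]
```

Call:
{"name": "play_rows", "arguments": {"series": [[0, [0, -0.25, 0.26], [0, 0, 0]], [0, [0, -0.22, 0.29], [0, 0, 0]], [0, [0, -0.19, 0.31], [0, 0, 0]], [0, [0, -0.16, 0.32], [0, 0, 0]], [0, [0, -0.12, 0.34], [0, 0, 0]], [0, [0, -0.09, 0.35], [0, 0, 0]], [0, [0, -0.05, 0.34], [0, 0, 0]], [0, [0, 0, 0], [0, 0, 0]]]}}

```text
t: 26.7
tool_pos: [0.457, 0.2506, 0.0687]
tool_rot: [-2.355, -2.079, -0.01]
contact_force: [3.3, 6.3, -2.1]
opening: 0.0086
grip_force: 24.8
```

```bash
python3 - <<'E'
from h import *
go(None)
E
```

```text
t 26.7 tcp [0.457  0.2506 0.0687] yaw 82.88 z [ 0.005  0.005 -1.   ] open 0.0086 gf 24.8 F [ 3.3  6.3 -2.1]
```

Call:
{"name": "play_rows", "arguments": {"series": [[0, [0, -0.02, 0.15], [0, 0, 0]], [0, [0, -0.01, 0.12], [0, 0, 0]], [0, [0, 0, 0.1], [0, 0, 0]], [0, [0, 0, 0], [0, 0, 0]]]}}

```text
t: 27.2
tool_pos: [0.4562, 0.2507, 0.0513]
tool_rot: [2.355, 2.079, 0.011]
contact_force: [1.8, 5.2, -0.0]
opening: 0.0087
grip_force: 25.2
```

Call:
{"name": "play_rows", "arguments": {"series": [[0, [0, 0, 0.06], [0, 0, 0]], [0, [0, 0, 0], [0, 0, 0]]]}}

```text
t: 27.45
tool_pos: [0.4563, 0.2508, 0.0508]
tool_rot: [2.355, 2.079, 0.009]
contact_force: [-5.1, 2.1, 15.1]
opening: 0.0086
grip_force: 26.7
```

The 15 N upward reaction shows the guard on its closed stop. Release and go to the spacer.

Call:
{"name": "play_rows", "arguments": {"series": [[0.3, [0, 0, 0], [0, 0, 0]], [0.3, [0, 0, 0], [0, 0, 0]], [0.3, [0, 0, 0], [0, 0, 0]], [0.3, [0, 0, -0.4], [0, 0, 0]], [0.3, [0, 0, -0.8], [0, 0, 0]], [0.3, [0, 0, -0.8], [0, 0, 0]], [0.3, [0, 0, 0], [0, 0, 0]]]}}

```text
t: 28.32
tool_pos: [0.4564, 0.2497, 0.1503]
tool_rot: [2.353, 2.078, 0.011]
contact_force: [0.7, 0.2, -0.1]
opening: 0.0254
grip_force: 0.0
```

```bash
python3 - <<'E'
from h import *
go((.5895,-.234,.15),73); d=snap('wrist','w12.png')
for z in(.056,.063,.07):
  print(z,[np.round(proj(d,p),1) for p in((.4603,.2888,z),(.4506,.2048,z))])
G=cv2.cvtColor(d['color'],cv2.COLOR_BGR2GRAY)
for v in(180,200): print(v,G[v,225:290].tolist())
E
```

```text
t 28.32 tcp [0.4564 0.2497 0.1503] yaw 82.9 z [ 0.007  0.002 -1.   ] open 0.0254 gf 0.0 F [ 0.7  0.2 -0.1]
turn first 1.24  then shift [-8.47  5.37  0.01]
0.056 [array([251.3, 150.6]), array([252.2, 241.9])]
0.063 [array([251.3, 151.7]), array([252.2, 245.3])]
0.07 [array([251.3, 152.8]), array([252.3, 248.9])]
180 [85, 86, 88, 88, 90, 92, 92, 92, 94, 94, 94, 95, 96, 96, 99, 101, 102, 102, 101, 99, 102, 112, 132, 155, 169, 175, 178, 177, 172, 162, 149, 133, 112, 94, 86, 86, 89, 92, 91, 83, 66, 57, 60, 64, 71, 81, 87, 93, 94, 95, 98, 108, 116, 120, 117, 104, 86, 75, 75, 75, 78, 84, 90, 94, 95]
200 [93, 92, 93, 91, 91, 89, 88, 90, 91, 94, 96, 97, 98, 98, 99, 98, 99, 99, 99, 99, 104, 124, 147, 163, 172, 177, 178, 176, 167, 156, 142, 124, 104, 91, 87, 87, 87, 85, 76, 61, 55, 58, 63, 69, 79, 100, 120, 129, 133, 132, 132, 132, 133, 133, 133, 133, 134, 133, 133, 133, 131, 132, 131, 131, 129]
```

Call:
{"name": "play_rows", "arguments": {"series": [[1, [0, 0, 0], [0, 0, 0.62]], [1, [0, 0, 0], [0, 0, 0.62]], [1, [-0.85, 0.54, 0], [0, 0, 0]], [1, [-0.85, 0.54, 0], [0, 0, 0]], [1, [-0.85, 0.54, 0], [0, 0, 0]], [1, [-0.85, 0.54, 0], [0, 0, 0]], [1, [-0.85, 0.54, 0], [0, 0, 0]], [1, [-0.85, 0.54, 0], [0, 0, 0]]]}}

```text
t: 29.38
tool_pos: [0.5331, -0.0438, 0.1439]
tool_rot: [-2.524, -1.866, 0.004]
contact_force: [0.4, -0.1, -0.4]
opening: 0.0851
grip_force: 0.0
```

Call:
{"name": "play_rows", "arguments": {"series": [[1, [-0.85, 0.54, 0], [0, 0, 0]], [1, [-0.85, 0.54, 0.2], [0, 0, 0]], [1, [-0.84, 0.53, 0.4], [0, 0, 0]], [1, [-0.83, 0.52, 0.4], [0, 0, 0]], [1, [0, 0, 0], [0, 0, 0]], [1, [0, 0, 0], [0, 0, 0]]]}}

```text
t: 30.12
tool_pos: [0.5857, -0.2338, 0.0945]
tool_rot: [-2.523, -1.866, 0.002]
contact_force: [0.6, -0.0, -0.0]
opening: 0.0852
grip_force: 0.0
```

```bash
python3 - <<'E'
from h import *
go((.5895,-.234,.15),73); d=snap('wrist','w13.png')
# spacer by colour: dark bluish ring against brown wood
c0=(.5893,-.2338); circ(d,c0,.02,17,24,1); circ(d,c0,.02,28,34,1); circ(d,c0,.02,17,24,-1); c=circ(d,c0,.02,28,34,0)
go((.5895,-.234,.005),73)
u,v=map(int,proj(d,(*c0,.02))); cv2.imwrite('pics/c13.png',cv2.resize(d['color'][v-50:v+50,u-50:u+50],(400,400)))
E
```

```text
t 30.12 tcp [ 0.5857 -0.2338  0.0945] yaw 72.96 z [-0.003  0.002 -1.   ] open 0.0852 gf 0.0 F [ 0.6 -0.  -0. ]
turn first -0.0  then shift [ 0.02  0.07 -1.11]
circle [ 0.5885 -0.2362] dia 40.1 n 51 medres 0.12
circle [ 0.5889 -0.2348] dia 64.6 n 28 medres 0.41
circle [ 0.5899 -0.2334] dia 34.7 n 8 medres 0.07
circle [ 0.5886 -0.2346] dia 64.4 n 45 medres 0.32
t 30.18 tcp [ 0.5862 -0.2336  0.0955] yaw 73.01 z [-0.001  0.001 -1.   ] open 0.0854 gf 0.0 F [-0.3  0.2  0.1]
turn first 0.0  then shift [0.01 0.07 1.81]
```

Call:
{"name": "play_rows", "arguments": {"series": [[1, [-0.01, 0.06, 0.7], [0, 0, 0]], [1, [0, 0, 0.6], [0, 0, 0]], [1, [0, 0, 0.35], [0, 0, 0]], [1, [0, 0, 0.12], [0, 0, 0]], [1, [0, 0, 0], [0, 0, 0]]]}}

```text
t: 30.8
tool_pos: [0.5899, -0.2358, 0.0085]
tool_rot: [2.525, 1.868, 0.001]
contact_force: [0.1, -0.2, -0.4]
opening: 0.0854
grip_force: 0.0
```

Call:
{"name": "play_rows", "arguments": {"series": [[0, [0, 0, 0], [0, 0, 0]], [0, [0, 0, 0], [0, 0, 0]], [0, [0, 0, 0], [0, 0, 0]], [0, [0, 0, 0], [0, 0, 0]]], "force": 50}}

```text
t: 31.3
tool_pos: [0.5908, -0.2367, 0.0101]
tool_rot: [2.524, 1.867, 0.002]
contact_force: [-0.8, 1.3, 6.0]
opening: 0.059
grip_force: 53.7
```

```bash
python3 - <<'E'
from h import *
go((.586,-.0222,.08),73)
E
```

```text
t 31.3 tcp [ 0.5908 -0.2367  0.0101] yaw 72.98 z [ 0.003 -0.001 -1.   ] open 0.059 gf 53.7 F [-0.8  1.3  6. ]
turn first -0.0  then shift [ 4.07 -1.35 -1.4 ]
```

Call:
{"name": "play_rows", "arguments": {"series": [[0, [0, 0, -0.3], [0, 0, 0]], [0, [0, 0, -0.7], [0, 0, 0]], [0, [0.68, -0.22, -0.4], [0, 0, 0]], [0, [0.68, -0.22, 0], [0, 0, 0]], [0, [0.68, -0.22, 0], [0, 0, 0]], [0, [0.68, -0.23, 0], [0, 0, 0]], [0, [0.68, -0.23, 0], [0, 0, 0]], [0, [0.67, -0.23, 0], [0, 0, 0]]]}}

```text
t: 32.3
tool_pos: [0.5844, -0.0205, 0.0784]
tool_rot: [2.525, 1.868, 0.001]
contact_force: [0.6, 0.2, -2.3]
opening: 0.0592
grip_force: 54.3
```

Call:
{"name": "play_rows", "arguments": {"series": [[0, [0, 0, 0.5], [0, 0, 0]], [0, [0, 0, 0.3], [0, 0, 0]], [0, [0, 0, 0], [0, 0, 0]], [0, [0, 0, 0], [0, 0, 0]]]}}

```text
t: 32.8
tool_pos: [0.585, -0.0222, 0.0385]
tool_rot: [2.526, 1.867, 0.001]
contact_force: [0.6, -0.5, -1.3]
opening: 0.0592
grip_force: 54.3
```

```bash
python3 - <<'E'
from h import *
go((.586,-.0222,.0165),73); d=snap('wrist','w14.png'); circ(d,(.586,-.0222),.009,39,46,-1)
E
```

```text
t 32.8 tcp [ 0.585  -0.0222  0.0385] yaw 72.93 z [ 0.001 -0.    -1.   ] open 0.0592 gf 54.3 F [ 0.6 -0.5 -1.3]
turn first -0.01  then shift [0.01 0.02 0.44]
circle [ 0.5869 -0.022 ] dia 84.3 n 48 medres 0.2
```

Call:
{"name": "play_rows", "arguments": {"series": [[0, [0.01, 0.03, 0.2], [0, 0, 0]], [0, [0, 0, 0.15], [0, 0, 0]], [0, [0, 0, 0.08], [0, 0, 0]], [0, [0, 0, 0], [0, 0, 0]]]}}

```text
t: 33.35
tool_pos: [0.586, -0.0216, 0.0161]
tool_rot: [-2.525, -1.868, 0.001]
contact_force: [-0.7, -0.1, 0.2]
opening: 0.0587
grip_force: 54.3
```

Call:
{"name": "play_rows", "arguments": {"series": [[0, [0, 0, 0.04], [0, 0, 0]], [0, [0, 0, 0], [0, 0, 0]], [0, [0, 0, 0], [0, 0, 0]]]}}

```text
t: 33.72
tool_pos: [0.5861, -0.0216, 0.016]
tool_rot: [-2.525, -1.868, 0.002]
contact_force: [-6.7, 1.2, 11.1]
opening: 0.0586
grip_force: 55.6
```

The spacer has touched the floor (11 N). Release, rise and check.

Call:
{"name": "play_rows", "arguments": {"series": [[1, [0, 0, 0], [0, 0, 0]], [1, [0, 0, 0], [0, 0, 0]], [1, [0, 0, 0], [0, 0, 0]], [1, [0, 0, -0.4], [0, 0, 0]], [1, [0, 0, -0.8], [0, 0, 0]], [1, [0, 0, -0.8], [0, 0, 0]], [1, [0, 0, -0.8], [0, 0, 0]], [1, [0, 0, 0], [0, 0, 0]]]}}

```text
t: 34.72
tool_pos: [0.5893, -0.0221, 0.1609]
tool_rot: [2.519, 1.864, 0.012]
contact_force: [0.5, -0.1, 0.7]
opening: 0.0856
grip_force: 0.0
```

```bash
python3 - <<'E'
from h import *
go(None); d=snap('wrist','w15.png'); c0=(.5865,-.0218)
circ(d,c0,.009,39,46,-1); circ(d,c0,.026,17,23,0); circ(d,c0,.026,28,34,0)
s=snap('scene','s15.png')
u,v=map(int,proj(d,(*c0,.015)))
A=cv2.resize(d['color'][v-55:v+55,u-55:u+55],(400,400),interpolation=cv2.INTER_CUBIC)
B=cv2.resize(s['color'][110:310,155:355],(400,400),interpolation=cv2.INTER_CUBIC)
cv2.imwrite('pics/c15.png',np.hstack([A,B]))
E
```

```text
t 34.73 tcp [ 0.5893 -0.0221  0.1609] yaw 72.99 z [ 0.01  -0.002 -1.   ] open 0.0856 gf 0.0 F [ 0.5 -0.1  0.7]
circle [ 0.5868 -0.0226] dia 85.0 n 72 medres 0.13
circle [ 0.5862 -0.0219] dia 39.3 n 54 medres 0.17
circle [ 0.5862 -0.0218] dia 64.5 n 72 medres 0.79
```

View pics/c15.png

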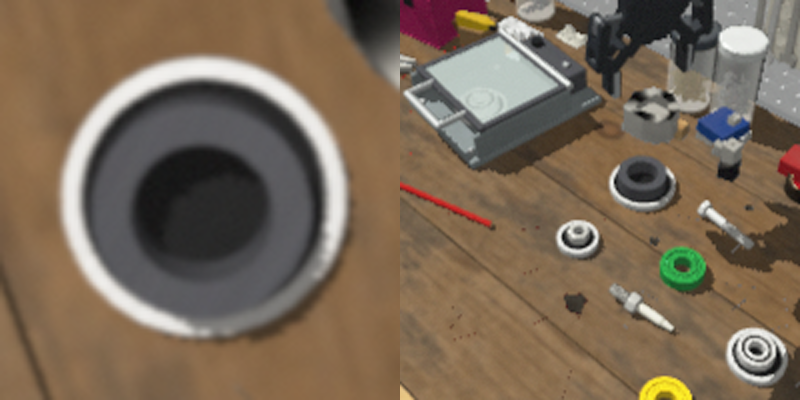

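The spacer is seated and the guard looks closed. One cheap check: probe the handle from above with closed fingers. The bar top should be at 61 mm.

```bash
python3 - <<'E'
from h import *
go((.456,.247,.10),73)
E
```

```text
t 34.83 tcp [ 0.5864 -0.0217  0.1556] yaw 72.98 z [ 0.002 -0.    -1.   ] open 0.0856 gf 0.0 F [ 0.1  0.  -1.2]
turn first -0.0  then shift [ 4.38 -4.07  1.11]
```

Call:
{"name": "play_rows", "arguments": {"series": [[0, [0.62, -0.58, 0], [0, 0, 0]], [0, [0.62, -0.58, 0], [0, 0, 0]], [0, [0.62, -0.58, 0], [0, 0, 0]], [0, [0.63, -0.58, 0], [0, 0, 0]], [0, [0.63, -0.58, 0], [0, 0, 0]], [0, [0.63, -0.58, 0], [0, 0, 0]], [0, [0.63, -0.59, 0], [0, 0, 0]], [0, [0, 0, 0.5], [0, 0, 0]]]}}

```text
t: 35.83
tool_pos: [0.4549, 0.2497, 0.1296]
tool_rot: [-2.522, -1.873, -0.003]
contact_force: [0.3, -0.5, -0.1]
opening: -0.0003
grip_force: 0.0
```

Call:
{"name": "play_rows", "arguments": {"series": [[0, [0, 0, 0.6], [0, 0, 0]], [0, [0, 0, 0.4], [0, 0, 0]], [0, [0, 0, 0.2], [0, 0, 0]], [0, [0, 0, 0], [0, 0, 0]], [0, [0, 0, 0], [0, 0, 0]]]}}

```text
t: 36.45
tool_pos: [0.4562, 0.2475, 0.0701]
tool_rot: [2.526, 1.868, 0.002]
contact_force: [-0.2, -0.4, -0.7]
opening: -0.0001
grip_force: 0.0
```

Call:
{"name": "play_rows", "arguments": {"series": [[0, [0, 0, 0.1], [0, 0, 0]], [0, [0, 0, 0.06], [0, 0, 0]], [0, [0, 0, 0.04], [0, 0, 0]], [0, [0, 0, 0], [0, 0, 0]]]}}

```text
t: 36.95
tool_pos: [0.4559, 0.2475, 0.0607]
tool_rot: [2.526, 1.868, -0.0]
contact_force: [-2.8, -1.5, 8.7]
opening: 0.0001
grip_force: 4.1
```

Contact is at 60.7 mm, as it should be when closed. A little more push for certainty, then retreat.

Call:
{"name": "play_rows", "arguments": {"series": [[0, [0, 0, 0.03], [0, 0, 0]], [0, [0, 0, 0], [0, 0, 0]], [0, [0, 0, -0.3], [0, 0, 0]], [0, [0, 0, -0.8], [0, 0, 0]], [0, [0, 0, -0.8], [0, 0, 0]], [0, [0, 0, -0.8], [0, 0, 0]], [0, [0, 0, 0], [0, 0, 0]], [0, [0, 0, 0], [0, 0, 0]]]}}

```text
t: 37.95
tool_pos: [0.4553, 0.2472, 0.1923]
tool_rot: [-2.526, -1.868, 0.001]
contact_force: [-0.0, 0.2, 1.0]
opening: -0.0
grip_force: 0.0
```

```bash
python3 - <<'E'
from h import *
go(None); print(ctrl.finish_job())
E
```

```text
t 37.95 tcp [0.4553 0.2472 0.1923] yaw 72.98 z [-0.001 -0.    -1.   ] open -0.0 gf 0.0 F [-0.   0.2  1. ]
the job is handed in; nothing more can be done
None
```

The job is handed in at 38 s: the nut, small bearing and spacer lie flat in their dishes, and the large bearing is in the tester seat with the guard closed over it; the judge's result was not shown.

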